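# Set out a blank and switch on the fume fan behind the spatter guard

### The job

Get the welding place ready: draw the bottom steel blank out of the stack chute, leaving the ones above in the chute, and lay it flat on the copper backing bar, centred and in line with it. Then take the bent hook from its rest, reach over the spatter guard with it and pull the toggle switch behind fully over towards the guard (only the hook may touch the switch), and finally lay the hook back on its rest as it lay before. Leave everything else on the bench where it is.

Things in the scene. Friction and masses are not known exactly. Their poses are not given: they have to be found in the camera images.
- chute: Fixed upright stack magazine, grey base, aluminium walls, 102 x 62 mm in plan, 62 mm tall, open on top, on one side of the bench (hook rest on the other; the sides swap). Origin: centre of its underside; x from its slotted front to its back. Inside 94 x 54 mm, floor 22 mm above the bench. Front wall's outer face at x = -51 mm; the slot under it is 12 mm high: one blank passes.
- blank_a: Bottom blank: plain steel plate 90 (x) x 50 (y) x 8 mm, 0.2 to 0.37 kg; origin at its centre, axes as the chute. It sticks 32 mm out of the chute's front slot (its centre 38 mm in front of the chute's), underside 22 mm above the bench, free air below what sticks out. Drawn 60 mm or more straight along the chute's -x it is clear; the blanks above then drop 8 mm.
- blank_b: Second blank of the stack, same plate 90 x 50 x 8 mm, origin at its centre. It stays in the chute and drops onto the chute's floor.
- blank_c: Third blank, same size, stays in the chute.
- blank_d: Top blank, same size, stays in the chute.
- backing_bar: Fixed copper bar 80 (x) x 34 (y) x 30 mm (z), in front of the guard. Origin: centre of its underside. The blank is to lie along it: blank x along bar x (either way round); the blank overhangs the bar 8 mm at each long side and 5 mm at each end, so fingers holding its long edges straddle the bar.
- bar_top (a point): Centre of the backing bar's top face, 30 mm above the bench; axes as the bar. The centre of a lying blank is 4 mm above it.
- guard: Fixed guard; origin on the bench under the middle of its upright steel sheet, x through the sheet away from the robot. Sheet 6 mm thick, 340 mm wide (along y), 100 mm high. Posts at y = -176 and 176 mm (x = 0, 180) carry a canopy of 12 mm bars along y, axis 350 mm above the bench, at x = -35 to 180 every 43 mm: way in between sheet and canopy; a hand near the sheet must lean back to the robot.
- switch: Grey switch box 80 x 100 x 36 mm fixed on the bench behind the sheet, squared up with the guard, its centre 75 to 95 mm behind the sheet and up to 30 mm off the middle. Origin: centre of its underside. It carries the toggle.
- toggle_pivot (a point): The toggle's pivot, 40 mm above the bench over the centre of the switch box; axes as the box (x away from the guard's sheet). Fixed.
- toggle_tip (a point): Centre of the black ball (14 mm diameter) at the end of the toggle; the toggle's rod is 9 mm thick and 55 mm long from pivot to ball centre.
- toggle (a joint): Toggle angle, rad. 0: off, leaning 0.5 rad away from the guard's sheet (ball 26 mm behind and 48 mm above the pivot). It grows as the toggle swings towards the sheet: 0.5 upright, 1.0 the stop, on. Stiff hinge without spring (0.04 N m, 1 to 2 N at the toggle): stays where it is left. Starts between 0 and 0.15.
- hook: Loose bent hook, 0.16 to 0.26 kg. Wooden handle 110 (x) x 18 (y) x 26 mm (z), origin at its centre; an 8 mm steel rod runs on from its +x end along the handle's axis to x = 160 mm, then bends square down (-z) for 60 mm. On its rest it lies level, handle to the robot, bend away, hanging down, axis 95 mm above the bench. The rest's forks are 45 mm behind and 100 mm in front of the handle's centre.
- hook_tip (a point): End of the hook's bent part, at (160, 0, -60) mm in the hook's frame, rod radius 4 mm.
- rest: Fixed stand for the hook: base plate 200 x 60 x 8 mm, origin at the centre of its underside, x from handle end to bend end. Two forks, 12 mm thick along x, prongs rising 14 mm above the seat: rear at x = -72.5 mm for the handle (gap 24 mm, seat 82 mm above the bench), front at x = 72.5 mm for the rod (gap 16 mm, seat 91 mm above the bench).
- rest_seat (a point): Where the hook's origin (handle centre) lies when the hook is on its rest: 95 mm above the bench; axes as the rest.
- bar_stub: Bystander, not to be moved: upright steel bar stub, 40 mm diameter, 70 mm tall, beside the switch.
- magnet_square: Bystander, not to be moved: small grey block 55 x 14 x 55 mm standing on edge, beside the switch.
- collar: Bystander, not to be moved: thick steel ring lying flat, 48 mm diameter, 30 mm tall.
- nut: Bystander, not to be moved: large hexagonal nut lying flat, 44 mm wide, 20 mm tall.
- spray: Bystander, not to be moved: grey can, 56 mm diameter, 150 mm tall.
Not all that is in view belongs to the job. What is shaped like the blank_a but turquoise is not meant.

How it is judged:
By the outcome, as a careful person would: the job done as asked, in the order asked, and still so for the second after the job is handed in, with the robot touching nothing.
It also fails if it takes over 72 s, if anything falls off the work surface, if the arm or the gripper's body presses on something with over 40 N, if the wrist force passes 120 N, or if a joint passes its speed limit or range.

### The arm

A 6-joint arm with a two-finger parallel gripper is mounted at the origin on the work surface. World frame = base frame: x ahead of the robot, y to its left, z up, the work surface at z = 0. Lengths are in mm, angles in rad, forces in N, time in s.
With the tool pointing down it reaches from about 275 to 750 mm from the base axis. Payload 10.2 kg.
Tool frame: the origin (TCP) lies on the centre line of the jaws, within the pads' length; the fingertips stand 17 mm ahead of it and the grasp point (between the pads) lies 2 mm behind it (ctrl.tip_extent is the distance from the TCP to the fingertips, in mm); z points along the fingers, y is the line along which they close (so a half turn about z gives the same grasp; the last joint's range is limited). The gripper opens to 85 mm and grips with 20 to 120 N. Pads are 22 mm wide; open, the fingers measure 114 mm over their backs; the gripper's body (76 mm by 85 mm) begins 54 mm behind the grasp point. The pads swing forward as they close: fully open they stand 13 mm farther back than shut.
Start: joints at [0.934, 0.313, 1.498, -0, 1.331, -0.223], TCP at [211.111, 480.691, 248.294] pointing down, gripper open.
Joint ranges: [-2.94, 2.94], [-0.97, 2.17], [0.19, 2.56], [-1.23, 4.37], [0.02, 3.11], [-2.88, 2.88]. Speed limits (rad/s): [2.39, 2.39, 3.01, 3.14, 3.14, 3.14].

### API

Orientations are given as a unit quaternion [w, x, y, z].
In Python, from rig import sensors, capture, ctrl, cut_out, place_of gives the robot as it stands.
- The arm moves only by the shell command python3 -m jog 'ROWS' [FORCE]. ROWS is JSON, a list of rows, each a list of 3 entries, a list of its own where there are three numbers: the shift along the world's x, y, z in mm, then the turn, a rotation vector about the world's x, y, z in degrees, then the closure, from 0 (fully open) to 1 (shut). A call has exactly 8 rows; each row is the pose to reach, as a shift and turn from the pose commanded when the call began; what a row does not reach only later rows make up. A row lasts 1/12 s, in which the tool goes at most 41.7 mm and 7.16 degrees, less where a joint would pass 70% of its speed; a pose out of reach is approached as far as the arm can. A call with a gripper value outside its range is refused whole. The fingers move at their own pace and stop on an object; FORCE is the grip in N (left out, the last holds). Time passes only in rows, so rows that repeat a pose let the fingers close, or fill a call up. It gives the time, the measured TCP pose, the force and the opening at its end, in the units of the state.
- sensors.sense(): the state, without advancing time (a new reading comes with each control period).
- capture(name): name is "scene" or "top"; returns a dict with "color" (400x640x3 uint8, blue, green, red), "z_map" (400x640 float32, mm along the optical axis (not along the pixel's ray), 0 where there is no reading), "camera_matrix" (3x3 intrinsics, pixels), "k1" (the pictures are not rectified: a ray, as slopes to the right and down, at radius r is drawn at 1 + k1 r^2 times it, then the intrinsics apply), "R" (3x3) and "t" (3): a world point X has camera coordinates R X + t. Camera axes: x right, y down, z forward; pixel columns grow to the right and rows downward; lengths in mm; the calibration is good to about 2 mm. A picture is of the moment at which its call begins.
- ctrl.finish_job(): hands the job in, once; it reports no verdict.
Trained networks look in a picture, given as the dict that the camera call returned (one of the last four; its "shot" number tells which), for a name from the list of things; names that differ only in an ending like _2 or _b are one class to them, and where a whole thing is asked for, a point or a joint stands for the part that bears it (a point fixed in the world has none). Each returns a list of dicts, best first, with "p" (0 to 1); they miss things now and then, are a little off and sometimes report something else, mostly with a low value. They report only what shows in the picture. A call takes as long as a camera call. They do not tell look-alikes from the thing itself.
- cut_out(picture, query): "region" (400x640 bool, what is visible of it) and "box" ([left, top, right, bottom] in pixels, round what is visible of it).
- place_of(picture, query): "centre" ([row, column] in pixels: a listed point, or the origin of a listed thing).
The state is a dict: "time_s": time; "joints": joint angles; "dq": joint speeds; "tau": joint torques, N m; "eef_pos": TCP position; "ee_rot": TCP orientation; "force": force on the tool from outside, world axes, zero at the start; "wrist_torque": the same for the moment, N m; "grip_width": opening from 0.0 (shut) to 1.0 (fully open).
Only numpy, scipy, OpenCV 4.12 (cv2) and the standard library are available. Lean on these libraries where they do the work, as an engineer would, in place of code of your own. Each camera call takes 0.05 s, during which the arm holds its last target. There are 200 camera calls.

## Working session

There is one attempt and no reset: what is moved stays moved. The work goes in short steps, Python scripts to look and compute and a shell command to move; the robot and the scene stay as the last step left them, time stands still between calls to the robot, and variables do not carry over. Pictures are saved under pics/ and viewed, on a budget of 15 in all, crops included, one or two more only if the job needs it, and the job is handed in when it is done.

```bash
ls; mkdir -p pics; cat > h.py <<'E'
import numpy as np, cv2
from rig import sensors, capture, ctrl, cut_out, place_of
def ray(p,u,v):
    K=p["camera_matrix"]; k=p["k1"]
    d=np.array([(u-K[0,2])/K[0,0],(v-K[1,2])/K[1,1]],float); s=d.copy()
    for _ in range(30): s=d/(1+k*(s@s))
    return s
def pt(p,u,v,z=None):
    """world point from depth, or from known world height z"""
    s=ray(p,u,v); c=np.array([s[0],s[1],1.]); R=np.array(p["R"]);t=np.array(p["t"])
    if z is None:
        return R.T@(c*p["z_map"][int(round(v)),int(round(u))]-t)
    o=-R.T@t; d=R.T@c
    return o+d*(z-o[2])/d[2]
def cloud(p,mask):
    vs,us=np.nonzero(mask&(p["z_map"]>0))
    K=p["camera_matrix"];k=p["k1"]
    d=np.stack([(us-K[0,2])/K[0,0],(vs-K[1,2])/K[1,1]],1); s=d.copy()
    for _ in range(30): s=d/(1+k*(s**2).sum(1,keepdims=True))
    c=np.c_[s,np.ones(len(s))]*p["z_map"][vs,us][:,None]
    return (c-np.array(p["t"]))@np.array(p["R"])
def proj(p,X):
    c=np.array(p["R"])@np.asarray(X,float)+np.array(p["t"]); s=c[:2]/c[2]; s=s*(1+p["k1"]*(s@s))
    K=p["camera_matrix"]; return K[0,0]*s[0]+K[0,2],K[1,1]*s[1]+K[1,2]
E
cat > a.py <<'E'
from h import *
for n in ("scene","top"):
    p=capture(n); cv2.imwrite(f"pics/{n}0.png",p["color"]); np.set_printoptions(precision=1,suppress=True)
    print(n,"cam at",-np.array(p["R"]).T@p["t"])
    for q in ["chute","blank_a","backing_bar","guard","switch","hook","rest","bar_stub","magnet_square","collar","nut","spray"]:
        for r in cut_out(p,q)[:3]:
            if r["p"]<.2: continue
            c=cloud(p,r["region"]); 
            print(q,round(r["p"],2),np.array(r["box"]),"med",np.median(c,0),"lo",np.percentile(c,2,axis=0),"hi",np.percentile(c,98,axis=0))
    for q in ["chute","blank_a","backing_bar","bar_top","guard","switch","toggle_pivot","toggle_tip","hook","hook_tip","rest_seat"]:
        for r in place_of(p,q)[:2]:
            if r["p"]>.2: print("pt",q,round(r["p"],2),np.array(r["centre"]),pt(p,r["centre"][1],r["centre"][0]))
print(sensors.sense())
E
python3 a.py
```

```text
pics
scene cam at [605.5 817.8 858.9]
chute 0.88 [327.9 267.6 369.7 301.4] med [533.5 364.8  47.3] lo [487.2 304.6   4.2] hi [585.3 366.7  64.6]
chute 0.72 [304.1 114.4 355.6 122.5] med [ 509.  -322.   101.3] lo [ 464.1 -336.4   86. ] hi [ 647.7 -311.1  110.6]
chute 0.31 [285.9 215.  303.5 241.7] med [674.2 159.6  53.2] lo [656.2 131.2   0.8] hi [695.7 166.9  73.3]
blank_a 0.86 [327.9 270.3 364.7 289.8] med [537.  333.8  55.1] lo [492.2 309.3  51.8] hi [579.2 356.6  58.9]
blank_a 0.57 [369.8 270.4 381.1 294.9] med [465.5 337.7  31. ] lo [452.7 310.9  25. ] hi [478.4 360.3  34.1]
blank_a 0.56 [365.7 324.2 398.9 368. ] med [468.7 488.8   8.2] lo [437.9 443.3   3.3] hi [500.1 530.7  11.3]
backing_bar 0.61 [345.7 201.3 372.9 218.7] med [473.7  65.5  30.2] lo [438.3  37.6   5.4] hi [512.7  73.3  34.4]
guard 0.87 [237.   74.  337.2 254.3] med [685.2 111.2 352.4] lo [ 559.1 -277.1    2.6] hi [815.  212.5 358.1]
guard 0.23 [304.5 114.7 356.9 120.1] med [ 505.6 -322.1  101.2] lo [ 460.6 -338.3   84.4] hi [ 645.4 -311.8  110.4]
switch 0.74 [279.4 179.4 305.7 211.8] med [688.2  18.8  37.2] lo [
[... 4806 characters left out ...]
  5.4  97.1]
pt toggle_tip 0.39 [197.2 181.5] [603.4 430.5  67.9]
pt hook 0.6 [231.5 482.3] [ 524.9 -319.3  103.1]
pt hook_tip 0.81 [179.4 464.7] [ 678.9 -316.6   -0.3]
pt hook_tip 0.22 [224.4 218.3] [537.3 336.3  52.8]
pt rest_seat 0.89 [236.  482.2] [ 513.8 -318.2  104. ]
pt rest_seat 0.45 [197.2 181.3] [ 402.4   82.8 1173.8]
{'time_s': 2.4, 'joints': array([ 0.9,  0.3,  1.5,  0. ,  1.3, -0.2]), 'dq': array([ 0., -0., -0., -0., -0., -0.]), 'tau': array([  0. , -41.2, -26. ,  -0. ,   0. ,  -0. ]), 'eef_pos': array([211.1, 480.7, 248.3]), 'ee_rot': array([-0. ,  0.2,  1. ,  0. ]), 'force': array([-0. ,  0.2,  0.5]), 'wrist_torque': array([-0. ,  0. , -0.1]), 'grip_width': 0.9975089572232981}
```

```bash
cat > b.py <<'E'
from h import *
np.set_printoptions(precision=2,suppress=True)
p=capture("top"); s=capture("scene")
cv2.imwrite("pics/top1.png",cv2.resize(p["color"][130:290,130:510],None,fx=2.1,fy=2.1,interpolation=cv2.INTER_CUBIC))
cv2.imwrite("pics/scene1.png",cv2.resize(s["color"][60:390,230:430],(364,600),interpolation=cv2.INTER_CUBIC))
full=np.ones((400,640),bool)
for n,c in (("top",cloud(p,full)),("scene",cloud(s,full))):
    def box(nm,x0,x1,y0,y1,z0,z1):
        m=(c[:,0]>x0)&(c[:,0]<x1)&(c[:,1]>y0)&(c[:,1]<y1)&(c[:,2]>z0)&(c[:,2]<z1); q=c[m]
        if len(q)<10: print(n,nm,"few"); return
        r=cv2.minAreaRect(q[:,:2].astype(np.float32)); print(n,nm,len(q),"ctr",np.array(r[0]),"size",np.array(r[1]),"ang",round(r[2],1),"z",np.median(q[:,2]))
    box("bar",420,530,20,100,26,36)
    box("chute_top",470,600,280,390,59,70)
    box("blank_b..top",485,590,300,370,50,58)
    box("blank_a",430,482,300,380,24,40)
    box("switch",630,740,-70,80,30,42)
    box("tip",660,740,-30,50,75,110)
    box("guardsheet",540,640,-200,250,90,108)
    box("canopy",500,860,-250,260,340,365)
    box("hook handle",430,580,-350,-290,98,120)
    box("hook rod",575,690,-350,-290,92,120)
    box("rest base",430,660,-370,-270,3,14)
    box("robot side collar",400,500,150,220,22,40)
E
python3 b.py
```

```text
top bar 399 ctr [473.46  57.55] size [33.89 79.85] ang 87.2 z 30.45677376932686
top chute_top 226 ctr [533.63 338.47] size [100.08  63.83] ang 0.5 z 62.540681028402126
top blank_b..top 686 ctr [536.57 336.71] size [59.32 95.05] ang 89.8 z 54.64170459288252
top blank_a 257 ctr [466.01 338.57] size [31.07 51.33] ang 0.8 z 30.59674222718312
top switch 807 ctr [685.89   4.48] size [99.84 81.15] ang 87.8 z 36.227139275636524
top tip 34 ctr [701.9    3.91] size [14.12 10.39] ang 3.9 z 93.74948488228952
top guardsheet 431 ctr [592.28  30.93] size [356.47  11.33] ang 88.2 z 99.545439627725
top canopy 8245 ctr [666.87  28.95] size [364.41 227.9 ] ang 88.2 z 355.2388127157636
top hook handle 380 ctr [ 516.97 -325.1 ] size [119.73  19.98] ang 7.3 z 106.98231578068093
top hook rod 163 ctr [ 623.49 -313.99] size [94.72 25.57] ang 5.2 z 97.9420050101437
top rest base 1438 ctr [ 544.25 -319.64] size [226.02  99.03] ang 0.2 z 7.560133487164552
top robot side collar 189 ctr [450.78 183.06] size [46.5  45.77] ang 89.7 z 30.323426894794114
scene bar 241 ctr [475.56  54.07] size [38.83 80.48] ang 89.3 z
[... 303 characters left out ...]
520 ctr [687.24   2.23] size [99.93 79.45] ang 88.3 z 37.392781898287225
scene tip 26 ctr [703.52   0.95] size [15.6  11.06] ang 16.1 z 92.7465198799043
scene guardsheet 50 ctr [596.79  32.96] size [359.49  13.66] ang 88.0 z 100.04448015468435
scene canopy 3431 ctr [668.47  28.17] size [367.07 227.93] ang 88.0 z 355.31062271165695
scene hook handle 103 ctr [ 516.57 -327.77] size [118.48  22.09] ang 2.0 z 106.46331107435255
scene hook rod 33 ctr [ 618.11 -317.73] size [84.12 21.49] ang 17.2 z 99.29875100462394
scene rest base 434 ctr [ 544.78 -319.89] size [225.3   99.62] ang 0.2 z 9.2528339932299
scene robot side collar 155 ctr [451.85 181.34] size [46.45 46.27] ang 82.5 z 30.737651654175473
```

View pics/top1.png

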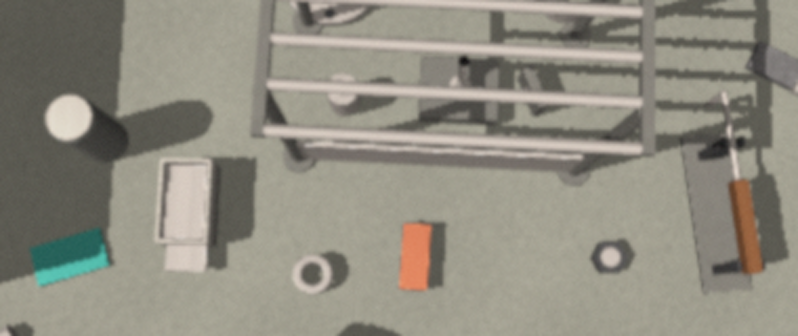

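View pics/scene1.png

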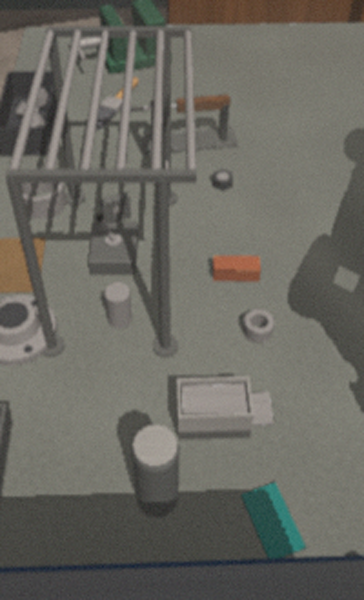

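```bash
cat > c.py <<'E'
from h import *
from scipy.spatial.transform import Rotation as Ro
np.set_printoptions(precision=3,suppress=True)
s=sensors.sense(); w=s["ee_rot"]; print(Ro.from_quat(np.roll(w,-1)).as_matrix(), ctrl.tip_extent)
for n in ("top","scene"):
    p=capture(n); c=cloud(p,np.ones((400,640),bool))
    m=(abs(c[:,0]-516)<80)&(abs(c[:,1]+322)<40)&(c[:,2]>99)&(c[:,2]<115)
    for nm,q in (("handle",c[m]),("rod",c[(c[:,0]>580)&(c[:,0]<680)&(abs(c[:,1]+315)<25)&(c[:,2]>92)&(c[:,2]<106)])):
        f=cv2.fitLine(q[:,:2].astype(np.float32),cv2.DIST_HUBER,0,.01,.01).ravel()
        t=(q[:,:2]-f[2:])@f[:2]; lo,hi=np.percentile(t,[1,99]); print(n,nm,len(q),"yaw",np.degrees(np.arctan(f[1]/f[0])),"ends",f[2:]+lo*f[:2],f[2:]+hi*f[:2])
    # rest base outline
    q=c[(c[:,0]>430)&(c[:,0]<660)&(abs(c[:,1]+318)<60)&(c[:,2]>5.5)&(c[:,2]<12)]
    for r in cut_out(p,"rest")[:2]:
        if n=="top" and r["p"]>.8 or n=="scene":
            q=cloud(p,r["region"]); q=q[(q[:,2]<13)&(q[:,2]>4)]; 
            if len(q)>20: print(n,"restrect",cv2.minAreaRect(q[:,:2].astype(np.float32)))
    q=c[(c[:,0]>550)&(c[:,0]<640)&(abs(c[:,1]-30)<160)&(c[:,2]>92)&(c[:,2]<104)]
    f=cv2.fitLine(q[:,:2].astype(np.float32),cv2.DIST_HUBER,0,.01,.01).ravel(); print(n,"sheet",f,np.degrees(np.arctan2(-f[0],f[1])))
E
python3 c.py
```

```text
[[-0.916  0.402  0.   ]
 [ 0.402  0.916 -0.   ]
 [-0.     0.    -1.   ]] 17.0
top handle 376 yaw 6.58785 ends [ 458.363 -330.863] [ 588.856 -315.792]
top rod 154 yaw 6.719251 ends [ 581.553 -318.066] [ 669.741 -307.676]
top sheet [  0.033   0.999 593.37   30.144] -1.8936946
scene handle 108 yaw 5.4976664 ends [ 459.973 -327.577] [ 572.018 -316.792]
scene rod 31 yaw 6.2558985 ends [ 614.496 -315.976] [ 659.339 -311.06 ]
scene restrect ((539.9458618164062, -329.4393310546875), (198.64231872558594, 72.42205810546875), 5.803552150726318)
scene sheet [   0.263    0.965  589.788 -124.265] -15.265106
```

The turquoise plate (top px 161,253) is the decoy. The plate sticking out of the chute's front (top px 219,254; world about 464,337) is blank_a: it is steel grey, 51 mm wide, at z 30.6, with about 32 mm showing. Next I move above it.

```bash
python3 -m jog '[[[0,0,0],[0,0,6],0],[[40,-23,-20],[0,0,12],0],[[80,-46,-40],[0,0,18],0],[[120,-69,-60],[0,0,24],0],[[160,-92,-80],[0,0,24],0],[[200,-115,-100],[0,0,24],0],[[230,-131,-110],[0,0,24],0],[[253,-144,-120],[0,0,24],0]]' 60
python3 - <<'E'
from h import *
p=capture("top"); s=capture("scene")
a=cv2.resize(p["color"][190:310,140:340],(800,480),interpolation=cv2.INTER_CUBIC); cv2.imwrite("pics/c1.png",a)
E
```

```text
time_s: 3.37
eef_pos: [446.5, 346.1, 135.8]
ee_rot: [0.0, -0.003, 1.0, 0.0]
force: [0.2, 1.0, 0.5]
grip_width: 1.002
```

View pics/c1.png

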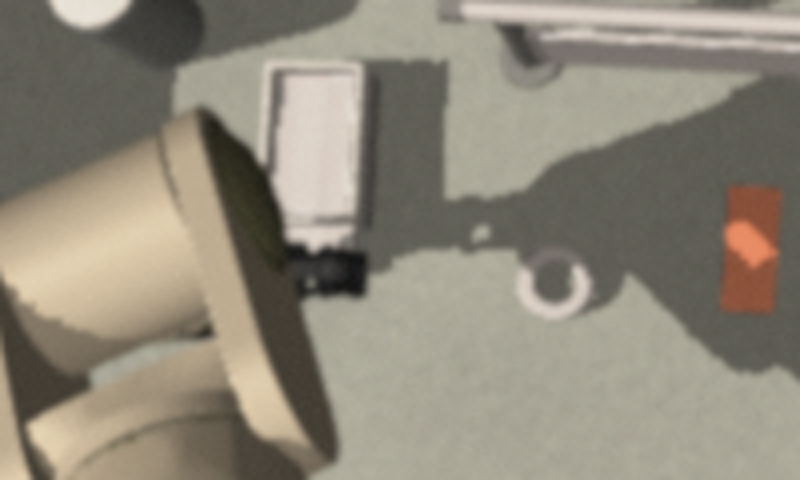

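The crop shows the gripper just in front of the chute's projecting grey blank (crop about 325,235). The turquoise plate is hidden behind the arm.

```bash
python3 -m jog '[[[0,0,0],[0,0,0],0],[[0,0,-10],[0,0,0],0],[[0,0,-20],[0,0,0],0],[[0,0,-30],[0,0,0],0],[[0,0,-40],[0,0,0],0],[[0,0,-40],[0,0,0],0],[[0,0,-40],[0,0,0],0],[[0,0,-40],[0,0,0],0]]'
```

```text
time_s: 4.13
eef_pos: [445.1, 347.6, 96.7]
ee_rot: [0.0, -0.003, 1.0, 0.0]
force: [0.2, -0.3, -0.0]
grip_width: 1.0
```

```bash
python3 -m jog '[[[10,-6,-5],[0,0,0],0],[[19,-10.6,-12],[0,0,0],0],[[19,-10.6,-30],[0,0,0],0],[[19,-10.6,-45],[0,0,0],0],[[19,-10.6,-60],[0,0,0],0],[[19,-10.6,-68],[0,0,0],0],[[19,-10.6,-72.7],[0,0,0],0],[[19,-10.6,-72.7],[0,0,0],0.2]]' 40; python3 -m jog '[[[0,0,0],[0,0,0],0.3],[[0,0,0],[0,0,0],0.5],[[0,0,0],[0,0,0],0.6],[[0,0,0],[0,0,0],1],[[0,0,0],[0,0,0],1],[[0,0,0],[0,0,0],1],[[0,0,0],[0,0,0],1],[[0,0,0],[0,0,0],1]]' 40
```

```text
time_s: 4.8
eef_pos: [464.2, 336.3, 22.9]
ee_rot: [-0.001, -0.002, 1.0, -0.0]
force: [0.4, 0.2, 0.2]
grip_width: 0.887
time_s: 5.47
eef_pos: [464.6, 336.8, 24.8]
ee_rot: [0.001, -0.002, 1.0, 0.0]
force: [-0.5, -2.3, 6.4]
grip_width: 0.577
```

```bash
python3 -m jog '[[[0,0,0],[0,0,0],1],[[-4,0,0],[0,0,0],1],[[-12,0,0],[0,0,0],1],[[-22,0,0],[0,0,0],1],[[-32,0,0],[0,0,0],1],[[-42,0,0],[0,0,0],1],[[-52,-0.4,0],[0,0,0],1],[[-62,-0.5,0],[0,0,0],1]]' 80; python3 -m jog '[[[-10,0,0],[0,0,0],1],[[-20,0,0],[0,0,0],1],[[-30,0,0],[0,0,0],1],[[-30,0,0],[0,0,0],1],[[-30,0,15],[0,0,0],1],[[-30,0,40],[0,0,0],1],[[-30,0,70],[0,0,0],1],[[-30,0,70],[0,0,0],1]]'
python3 - <<'E'
from h import *
p=capture("top"); s=capture("scene")
a=cv2.resize(p["color"][180:320,160:350],(760,560),interpolation=cv2.INTER_CUBIC);cv2.imwrite("pics/c2.png",a)
for n,q in (("top",p),("scene",s)):
    c=cloud(q,np.ones((400,640),bool)); m=(abs(c[:,0]-536)<40)&(abs(c[:,1]-337)<20); print(n,"stack top z",np.median(c[m][:,2]))
E
```

```text
time_s: 6.13
eef_pos: [402.0, 336.4, 24.2]
ee_rot: [0.001, -0.003, 1.0, 0.0]
force: [0.0, -0.3, -1.6]
grip_width: 0.56
time_s: 6.8
eef_pos: [374.3, 337.6, 98.5]
ee_rot: [0.004, -0.003, 1.0, 0.002]
force: [1.3, -0.4, -0.4]
grip_width: 0.562
top stack top z 46.63351758161735
scene stack top z 47.16143303655073
```

View pics/c2.png

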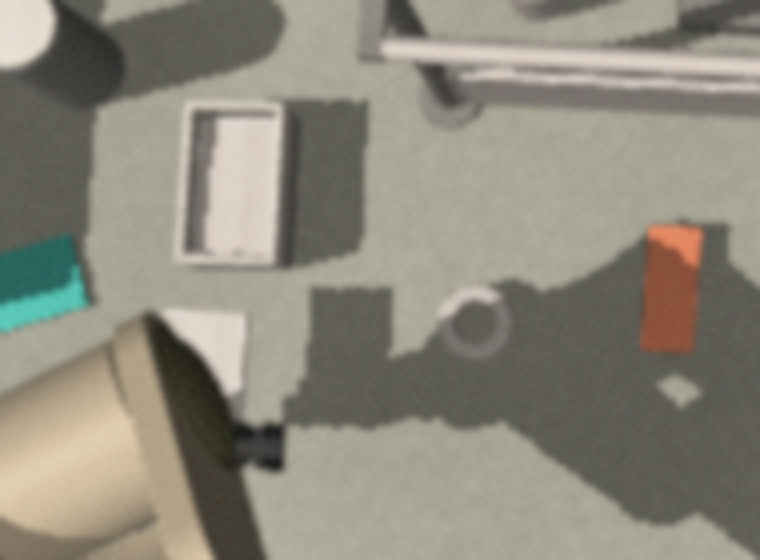

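```bash
python3 -m jog '[[[5,-25,0],[0,0,0],1],[[13,-60,0],[0,0,-0.5],1],[[22,-95,0],[0,0,-1],1],[[31,-130,0],[0,0,-1.5],1],[[40,-165,0],[0,0,-2],1],[[49,-200,0],[0,0,-2],1],[[58,-235,0],[0,0,-2],1],[[67,-270,0],[0,0,-2],1]]'; python3 -m jog '[[[0,0,0],[0,0,0],1],[[0,0,-15],[0,0,0],1],[[0,0,-30],[0,0,0],1],[[0,0,-40],[0,0,0],1],[[0,0,-40],[0,0,0],1],[[0,0,-40],[0,0,0],1],[[0,0,-40],[0,0,0],1],[[0,0,-40],[0,0,0],1]]'
cat > d.py <<'E'
import sys
from h import *
np.set_printoptions(precision=2,suppress=True)
st=sensors.sense(); e=st["eef_pos"]; print(e,st["ee_rot"])
for n in ("top","scene"):
    p=capture(n); c=cloud(p,np.ones((400,640),bool)); hb=float(sys.argv[1]) 
    m=(abs(c[:,2]-hb)<5)&(c[:,0]>e[0]+(15 if n=="top" else 15))&(c[:,0]<e[0]+110)&(abs(c[:,1]-e[1])<45); q=c[m]
    r=cv2.minAreaRect(q[:,:2].astype(np.float32)); print(n,"blank",r,"z",np.median(q[:,2]),"max x edge",np.percentile(q[:,0],98),"y",np.percentile(q[:,1],[2,98]))
    A=np.c_[q[:,:2]-q[:,:2].mean(0),np.ones(len(q))]; print(" plane slope x,y deg",np.degrees(np.linalg.lstsq(A,q[:,2],rcond=None)[0][:2]))
    b=(c[:,0]>420)&(c[:,0]<530)&(c[:,1]>20)&(c[:,1]<100)&(c[:,2]>25.5)&(c[:,2]<35)
    print(n,"bar",cv2.minAreaRect(c[b][:,:2].astype(np.float32)))
    cv2.imwrite(f"pics/d_{n}.png",p["color"])
E
python3 d.py 64
python3 -c "
import cv2;import numpy as np
a=cv2.imread('pics/d_top.png')[200:320,250:400];b=cv2.imread('pics/d_scene.png')[160:260,300:420]
cv2.imwrite('pics/c3.png',np.hstack([cv2.resize(a,(400,320),interpolation=2),cv2.resize(b,(384,320),interpolation=2)]))"
```

```text
time_s: 7.57
eef_pos: [438.5, 64.5, 92.6]
ee_rot: [-0.001, 0.015, 1.0, 0.0]
force: [1.5, 0.6, -2.9]
grip_width: 0.562
time_s: 8.23
eef_pos: [439.3, 66.4, 54.2]
ee_rot: [0.0, 0.015, 1.0, -0.0]
force: [0.2, 0.0, -1.8]
grip_width: 0.561
[439.29  66.36  54.15] [ 0.    0.01  1.   -0.  ]
top blank ((509.21783447265625, 64.83685302734375), (49.34590530395508, 14.755264282226562), 83.48993682861328) z 60.6927752506714 max x edge 514.4514956629141 y [41.15 89.16]
 plane slope x,y deg [-0.41 -0.17]
top bar ((0.0, 0.0), (0.0, 0.0), 0.0)
scene blank ((486.07318115234375, 64.23224639892578), (51.95061111450195, 63.474212646484375), 88.58668518066406) z 60.55869511656563 max x edge 516.8421228861712 y [38.85 89.55]
 plane slope x,y deg [-0.01 -0.06]
scene bar ((482.08648681640625, 70.32345581054688), (4.2100396156311035, 67.62480926513672), 87.35629272460938)
```

View pics/c3.png

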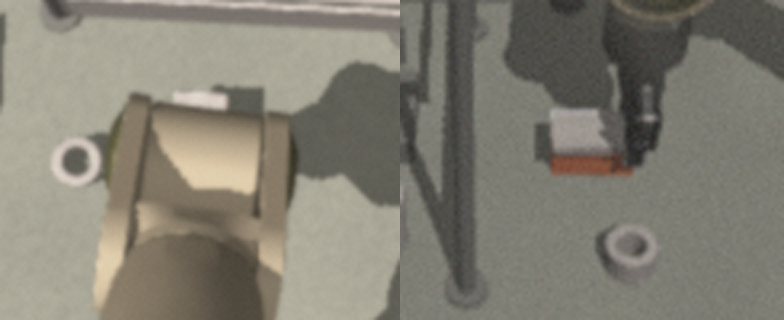

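The blank is held level over the bar: top crop (200,100), scene crop (585,130). I'll refine the bar pose by silhouette fitting on the first pictures.

```bash
cat > fit.py <<'E'
from h import *
from scipy.optimize import minimize
def sil(p,x,y,a,box,sc=8,off=(0,0)):
    X=np.array([[i,j,k] for i in box[0] for j in box[1] for k in box[2]],float)
    ca,sa=np.cos(a),np.sin(a); W=np.c_[x+ca*X[:,0]-sa*X[:,1],y+sa*X[:,0]+ca*X[:,1],X[:,2]]
    q=np.array([proj(p,w) for w in W]); h=cv2.convexHull(((q+.5-np.array(off))*sc).astype(np.float32))
    return np.round(h*16).astype(np.int32)
if __name__=="__main__":
    for n in ("top","scene"):
        p=capture(n); img=cv2.imread(f"pics/{n}0.png"); 
        u,v=proj(p,[474,56,20]); u0,v0=int(u)-30,int(v)-30
        cr=cv2.resize(img[v0:v0+60,u0:u0+60],(480,480),interpolation=cv2.INTER_CUBIC)
        hsv=cv2.cvtColor(cr,cv2.COLOR_BGR2HSV); m=((hsv[...,1]>100)).astype(np.uint8)
        k,l,st,_=cv2.connectedComponentsWithStats(m); m=(l==1+np.argmax(st[1:,4])).astype(np.uint8)
        def cost(z):
            r=np.zeros((480,480),np.uint8); cv2.fillConvexPoly(r,sil(p,*z[:2],z[2],[(-40,40),(-17,17),(0,30)],8,(u0,v0)),1,shift=4)
            return 1-(r&m).sum()/(r|m).sum()
        best=min((minimize(cost,[474,56,a],method="Nelder-Mead",options=dict(initial_simplex=[[474,56,a],[478,56,a],[474,60,a],[474,56,a+.05]])) for a in (-.05,0,.05)),key=lambda r:r.fun)
        print(n,best.x[:2],np.degrees(best.x[2]),best.fun)
E
python3 fit.py
```

```text
top [475.04450583  56.4552559 ] -3.0723535030314464 0.031589980843604315
scene [475.58488016  52.24426152] -6.354314546890673 0.09972911023129816
```

```bash
python3 -m jog '[[[1.4,-4.3,0],[0,0,-0.6],1],[[2.8,-8.6,0],[0,0,-1.2],1],[[2.8,-8.6,-8],[0,0,-1.2],1],[[2.8,-8.6,-14],[0,0,-1.2],1],[[2.8,-8.6,-18],[0,0,-1.2],1],[[2.8,-8.6,-20.5],[0,0,-1.2],1],[[2.8,-8.6,-21.7],[0,0,-1.2],1],[[2.8,-8.6,-21.7],[0,0,-1.2],1]]'; python3 -m jog '[[[0,0,0],[0,0,0],1],[[0,0,0],[0,0,0],0.35],[[0,0,0],[0,0,0],0.2],[[0,0,0],[0,0,0],0],[[0,0,0],[0,0,0],0],[[0,0,20],[0,0,0],0],[[0,0,50],[0,0,0],0],[[0,0,90],[0,0,0],0]]'; python3 -m jog '[[[-20,0,20],[0,0,0],0],[[-50,-15,30],[0,0,0],0],[[-80,-50,40],[0,0,0],0],[[-90,-90,40],[0,0,0],0],[[-90,-130,40],[0,0,0],0],[[-90,-170,40],[0,0,0],0],[[-90,-205,40],[0,0,0],0],[[-90,-240,40],[0,0,0],0]]'
cat > e.py <<'E'
from h import *
for n in ("top","scene"):
    p=capture(n); c=cloud(p,np.ones((400,640),bool)); cv2.imwrite(f"pics/e_{n}.png",p["color"])
    q=c[(abs(c[:,2]-38)<5)&(abs(c[:,0]-474)<60)&(abs(c[:,1]-56)<45)]
    print(n,len(q),cv2.minAreaRect(q[:,:2].astype(np.float32)),np.median(q[:,2]))
    A=np.c_[q[:,:2]-q[:,:2].mean(0),np.ones(len(q))]; print(" slope deg",np.degrees(np.linalg.lstsq(A,q[:,2],rcond=None)[0][:2]))
a=cv2.imread('pics/e_top.png')[225:285,290:370];b=cv2.imread('pics/e_scene.png')[190:230,330:390]
cv2.imwrite('pics/c4.png',np.hstack([cv2.resize(a,(400,300),interpolation=2),cv2.resize(b,(400,300),interpolation=2)]))
E
python3 e.py
```

```text
time_s: 9.1
eef_pos: [441.4, 57.7, 33.0]
ee_rot: [-0.001, 0.025, 1.0, -0.0]
force: [-10.3, -2.1, 21.1]
grip_width: 0.564
time_s: 9.77
eef_pos: [440.6, 57.8, 121.5]
ee_rot: [-0.002, 0.025, 1.0, 0.0]
force: [1.2, 0.5, 0.1]
grip_width: 1.001
time_s: 10.43
eef_pos: [351.3, -184.5, 162.2]
ee_rot: [0.0, 0.026, 1.0, -0.0]
force: [0.2, 0.6, -0.4]
grip_width: 0.997
top 671 ((472.552734375, 57.76110076904297), (49.845436096191406, 89.74705505371094), 86.3359603881836) 38.38725546504327
 slope deg [-0.05709689  0.03653092]
scene 372 ((473.6128845214844, 53.61387634277344), (54.951812744140625, 89.32079315185547), 86.22425842285156) 39.36758849015157
 slope deg [-0.11240529 -1.44585282]
```

View pics/c4.png

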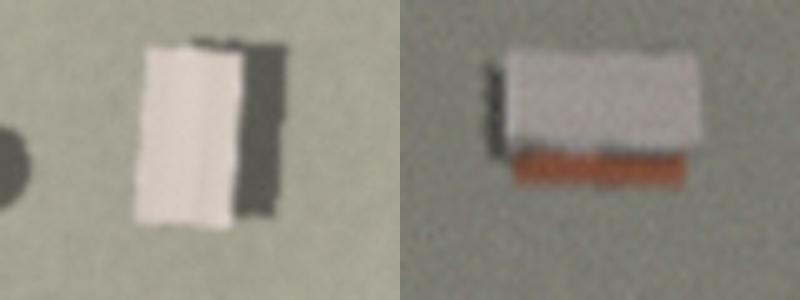

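The blank lies flat on the bar, about 1.7 mm short in x and about 0.7° off in yaw. In the scene crop the overhang is 6 px on the left and 14 px on the right. There is plenty of time left, so I'll regrip it at the centre and correct it.

```bash
python3 -m jog '[[[10,35,0],[0,0,0],0],[[25,72,-5],[0,0,0],0],[[40,110,-10],[0,0,0],0],[[60,145,-20],[0,0,0],0],[[80,180,-30],[0,0,0],0],[[100,210,-40],[0,0,0],0],[[118,238,-50],[0,0,0],0],[[121.7,240.5,-60],[0,0,0],0]]'; python3 -c "
from h import *;print(sensors.sense()['eef_pos'])"
```

```text
time_s: 11.2
eef_pos: [474.9, 62.4, 101.4]
ee_rot: [0.001, 0.023, 1.0, 0.0]
force: [0.3, -0.7, 0.1]
grip_width: 1.001
[474.86540575  62.38670546 101.39047874]
```

```bash
python3 -m jog '[[[0,0,0],[0,0,0],0],[[0,0,-8],[0,0,0],0],[[0,0,-16],[0,0,0],0],[[0,0,-24],[0,0,0],0],[[0,0,-30],[0,0,0],0],[[0,0,-30],[0,0,0],0],[[0,0,-30],[0,0,0],0],[[0,0,-30],[0,0,0],0]]'
```

```text
time_s: 11.87
eef_pos: [473.7, 57.9, 72.3]
ee_rot: [0.0, 0.026, 1.0, -0.0]
force: [-0.7, 0.4, 0.6]
grip_width: 1.002
```

```bash
python3 -m jog '[[[0,-1.9,-8],[0,0,0],0],[[0,-1.9,-16],[0,0,0],0],[[0,-1.9,-24],[0,0,0],0],[[0,-1.9,-32],[0,0,0],0],[[0,-1.9,-37],[0,0,0],0],[[0,-1.9,-39],[0,0,0],0.2],[[0,-1.9,-39],[0,0,0],0.3],[[0,-1.9,-39],[0,0,0],0.35]]' 30; python3 -m jog '[[[0,0,0],[0,0,0],0.4],[[0,0,0],[0,0,0],0.45],[[0,0,0],[0,0,0],0.5],[[0,0,0],[0,0,0],0.7],[[0,0,0],[0,0,0],0.7],[[0,0,0],[0,0,0],0.7],[[0,0,0],[0,0,0],0.7],[[0,0,0],[0,0,0],0.7]]' 30;  python3 -m jog '[[[0,0,0.8],[0,0,0],0.7],[[0,0,1.5],[0,0,0],0.7],[[0.8,0,1.5],[0,0,0],0.7],[[1.6,0,1.5],[0,0,0],0.7],[[1.6,0,1.5],[0,0,0],0.7],[[1.6,0,0.8],[0,0,0],0.7],[[1.6,0,0.1],[0,0,0],0.7],[[1.6,0,0],[0,0,0],0.7]]' 30
```

```text
time_s: 12.53
eef_pos: [473.7, 56.3, 33.1]
ee_rot: [0.0, 0.025, 1.0, -0.0]
force: [-0.0, -0.3, -0.2]
grip_width: 0.652
time_s: 13.2
eef_pos: [473.8, 56.2, 33.5]
ee_rot: [0.0, 0.025, 1.0, -0.0]
force: [-1.8, -0.2, 5.6]
grip_width: 0.577
time_s: 13.87
eef_pos: [475.2, 56.3, 33.5]
ee_rot: [0.0, 0.025, 1.0, -0.0]
force: [-3.4, -0.0, 8.0]
grip_width: 0.579
```

```bash
python3 -m jog '[[[0,0,0],[0,0,0],0.4],[[0,0,0],[0,0,0],0.3],[[0,0,0],[0,0,0],0],[[0,0,0],[0,0,0],0],[[0,0,5],[0,0,0],0],[[0,0,30],[0,0,0],0],[[0,0,70],[0,0,0],0],[[0,0,110],[0,0,0],0]]'; python3 -m jog '[[[-20,0,20],[0,0,0],0],[[-50,-15,30],[0,0,0],0],[[-80,-50,40],[0,0,0],0],[[-90,-90,40],[0,0,0],0],[[-90,-130,40],[0,0,0],0],[[-90,-170,40],[0,0,0],0],[[-90,-205,40],[0,0,0],0],[[-90,-240,40],[0,0,0],0]]'; python3 e.py
```

```text
time_s: 14.53
eef_pos: [474.4, 56.3, 144.2]
ee_rot: [-0.001, 0.025, 1.0, 0.0]
force: [0.7, -0.5, 0.4]
grip_width: 0.999
time_s: 15.2
eef_pos: [384.6, -185.9, 183.6]
ee_rot: [0.0, 0.026, 1.0, -0.0]
force: [0.5, 0.1, 0.9]
grip_width: 0.999
top 671 ((474.09002685546875, 58.346858978271484), (49.90190887451172, 90.42936706542969), 86.45527648925781) 38.61891229593703
 slope deg [-0.02130405 -0.41880244]
scene 357 ((474.785888671875, 55.24723815917969), (52.39667510986328, 87.31623840332031), 86.15067291259766) 39.35449187964748
 slope deg [-0.16018875 -0.88628521]
```

View pics/c4.png

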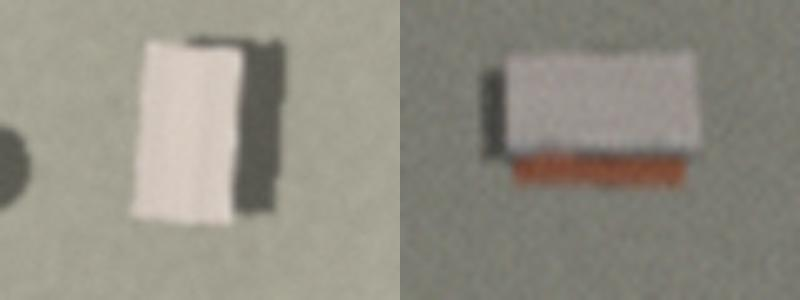

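The blank is now within about 1 mm of the bar centre in both views. Next I localise the hook by a silhouette fit of the wooden handle.

```bash
cat > fh.py <<'E'
import sys
from fit import *
pre=sys.argv[1] if len(sys.argv)>1 else None
for n in ("top","scene"):
    p=capture(n); img=cv2.imread(f"pics/{n}0.png") if pre is None else p["color"]
    u,v=proj(p,[514,-323,95]); u0,v0=int(u)-30,int(v)-30
    cr=cv2.resize(img[v0:v0+60,u0:u0+60],(480,480),interpolation=cv2.INTER_CUBIC)
    hsv=cv2.cvtColor(cr,cv2.COLOR_BGR2HSV); m=((hsv[...,1]>95)).astype(np.uint8)
    k,l,st,_=cv2.connectedComponentsWithStats(m); m=(l==1+np.argmax(st[1:,4])).astype(np.uint8)
    def cost(z):
        r=np.zeros((480,480),np.uint8); cv2.fillConvexPoly(r,sil(p,*z[:2],z[2],[(-55,55),(-9,9),(82,108)],8,(u0,v0)),1,shift=4)
        return 1-(r&m).sum()/(r|m).sum()
    b=min((minimize(cost,[514,-323,a],method="Nelder-Mead",options=dict(initial_simplex=[[514,-323,a],[519,-323,a],[514,-317,a],[514,-323,a+.05]])) for a in (.05,.1,.15)),key=lambda r:r.fun)
    print(n,b.x[:2],np.degrees(b.x[2]),b.fun)
    c=cloud(p,np.ones((400,640),bool)); q=c[(abs(c[:,0]-514)<70)&(abs(c[:,1]+323)<40)&(c[:,2]>99)&(c[:,2]<120)]
    print("  top face z",np.median(q[:,2]), "bend tip px",np.array(proj(p,[514+160*np.cos(.112),-323.5+160*np.sin(.112),95])))
    cv2.polylines(cr,[sil(p,*b.x[:2],b.x[2],[(-55,55),(-9,9),(82,108)],8,(u0,v0))//16],True,(0,255,0),1); cv2.imwrite(f"pics/fh_{n}.png",cr)
cv2.imwrite("pics/c5.png",cv2.resize(np.hstack([cv2.imread("pics/fh_top.png"),cv2.imread("pics/fh_scene.png")]),(800,400)))
print(sensors.sense()["eef_pos"],sensors.sense()["ee_rot"])
E
python3 fh.py
```

```text
top [ 511.69797285 -326.10307292] 6.5321535041885825 0.18073958082389785
  top face z 107.12547667677987 bend tip px [472.88769513 173.15458629]
scene [ 478.8514629  -350.16146855] 36.24571065098272 0.6736288909850425
  top face z 106.11963200002447 bend tip px [297.51603738 121.26651048]
[ 384.86256931 -184.07192128  183.06868971] [-1.35391547e-04  2.62568746e-02  9.99655198e-01  2.06356604e-04]
```

View pics/c5.png

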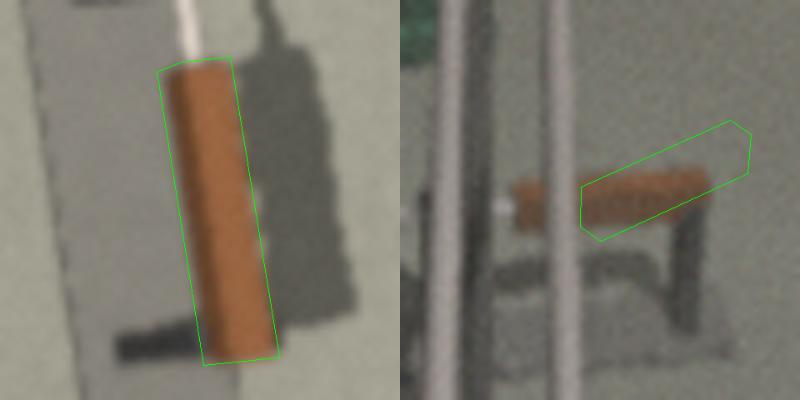

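```bash
python3 - <<'E'
from scipy.spatial.transform import Rotation as R
import numpy as np
t=np.radians(6.5); r=R.from_rotvec(-35*np.array([-np.sin(t),np.cos(t),0]),degrees=True)*R.from_euler('z',9.5,degrees=True)
v=r.as_rotvec(degrees=True); print(v,np.linalg.norm(v),v/6)
E
```

```text
[  1.07004236 -35.02276875   9.20246478] 36.227402328932115 [ 0.17834039 -5.83712812  1.53374413]
```

```bash
python3 -m jog '[[[9,-18,0],[0.15,-5,1.3],0],[[18,-36,0],[0.3,-10,2.6],0],[[27,-54,-2],[0.45,-15,3.9],0],[[36,-74,-4],[0.6,-20,5.2],0],[[45,-94,-8],[0.75,-25,6.6],0],[[54,-114,-12],[0.9,-30,7.9],0],[[62,-132,-14],[1.07,-35,9.2],0],[[69.5,-147,-16],[1.07,-35,9.2],0]]'; python3 -m jog '[[[0,0,0],[0,0,0],0],[[0,0,0],[0,0,0],0],[[0,0,0],[0,0,0],0],[[0,0,0],[0,0,0],0],[[0,0,0],[0,0,0],0],[[0,0,0],[0,0,0],0],[[0,0,0],[0,0,0],0],[[0,0,0],[0,0,0],0]]'; python3 - <<'E'
from h import *
from scipy.spatial.transform import Rotation as R
s=sensors.sense(); M=R.from_quat(np.roll(s["ee_rot"],-1)).as_matrix(); print(s["joints"]); print(M.round(3)); print("y yaw",np.degrees(np.arctan2(-M[0,1],M[1,1])))
E
```

```text
time_s: 16.07
eef_pos: [502.1, -307.6, 208.2]
ee_rot: [0.267, -0.028, 0.963, 0.014]
force: [-0.3, -0.2, -0.4]
grip_width: 1.0
time_s: 16.73
eef_pos: [500.3, -308.0, 207.2]
ee_rot: [0.266, -0.028, 0.964, 0.014]
force: [-0.2, 0.5, -0.2]
grip_width: 0.998
[-0.93617426  0.32028107  1.69511286  0.58480012  0.91077894 -2.87977194]
[[-0.857 -0.061  0.511]
 [-0.046  0.998  0.041]
 [-0.513  0.011 -0.858]]
y yaw 3.4870784390961185
```

Joint 6 is at its limit, so I'll use the half-turn-equivalent grasp instead and unwind about the tool axis.

```bash
python3 -m jog '[[[-4,0,5],[3.45,0.3,-5.8],0],[[-8,0,10],[6.9,0.6,-11.6],0],[[-12,0,10],[10.3,0.8,-17.4],0],[[-16,0,10],[13.8,1.1,-23.2],0],[[-20,0,10],[17.2,1.4,-29],0],[[-20,0,10],[20.7,1.6,-34.8],0],[[-20,0,10],[24.1,1.9,-40.6],0],[[-20,0,10],[27.6,2.2,-46.3],0]]';python3 -m jog '[[[0,0,0],[3.45,0.3,-5.8],0],[[0,0,0],[6.9,0.6,-11.6],0],[[0,0,0],[10.3,0.8,-17.4],0],[[0,0,0],[13.8,1.1,-23.2],0],[[0,0,0],[17.2,1.4,-29],0],[[0,0,0],[20.7,1.6,-34.8],0],[[0,0,0],[24.1,1.9,-40.6],0],[[0,0,0],[27.6,2.2,-46.3],0]]'
cat > st.py <<'E'
from h import *
from scipy.spatial.transform import Rotation as R
import sys
np.set_printoptions(precision=3,suppress=True)
s=sensors.sense(); M=R.from_quat(np.roll(s["ee_rot"],-1)); print("q",s["joints"],"p",s["eef_pos"]); print(M.as_matrix())
yaw,lean=map(float,sys.argv[1:3]); t=np.radians(yaw);a=np.radians(lean)
z=np.array([np.sin(a)*np.cos(t),np.sin(a)*np.sin(t),-np.cos(a)]); y=np.array([np.sin(t),-np.cos(t),0]); T=np.c_[np.cross(y,z),y,z]
v=(R.from_matrix(T)*M.inv()).as_rotvec(degrees=True); print("rotvec to target",v,np.linalg.norm(v),"z",z)
E
python3 st.py 6.5 35
```

```text
time_s: 17.4
eef_pos: [480.3, -308.1, 217.2]
ee_rot: [0.23, 0.415, 0.87, 0.133]
force: [-0.5, 0.3, -0.3]
grip_width: 1.002
time_s: 18.07
eef_pos: [480.3, -308.1, 217.1]
ee_rot: [0.145, 0.764, 0.587, 0.223]
force: [0.1, -0.2, -0.0]
grip_width: 1.003
q [-0.971  0.277  1.726  0.585  0.938 -1.015] p [ 480.291 -308.078  217.104]
[[ 0.21   0.833  0.512]
 [ 0.962 -0.268  0.041]
 [ 0.171  0.484 -0.858]]
rotvec to target [ 38.402   0.136 -57.323] 68.99745918437755 z [ 0.57   0.065 -0.819]
```

```bash
python3 -m jog '[[[-3,-3,-6],[3.8,0,-5.7],0],[[-6,-6,-12],[7.7,0,-11.5],0],[[-10,-9,-18],[11.5,0,-17.2],0],[[-13,-12,-25],[15.4,0,-22.9],0],[[-16,-14,-31],[19.2,0,-28.6],0],[[-19,-17,-37],[23,0,-34.4],0],[[-22,-20,-43],[26.9,0,-40.1],0],[[-26,-23,-50],[30.7,0.1,-45.8],0]]';python3 -m jog '[[[0,0,0],[2,0,-3],0],[[0,0,0],[4,0,-6],0],[[0,0,0],[6,0,-9],0],[[0,0,0],[7.7,0,-11.5],0],[[0,0,0],[7.7,0,-11.5],0],[[0,0,0],[7.7,0,-11.5],0],[[0,0,0],[7.7,0,-11.5],0],[[0,0,0],[7.7,0,-11.5],0]]'; python3 st.py 6.5 35
```

```text
time_s: 18.73
eef_pos: [454.3, -331.3, 167.0]
ee_rot: [0.017, 0.941, 0.169, 0.293]
force: [0.1, -0.1, -0.8]
grip_width: 1.001
time_s: 19.4
eef_pos: [454.4, -331.1, 167.2]
ee_rot: [-0.016, 0.952, 0.058, 0.301]
force: [-0.3, 0.1, 0.9]
grip_width: 0.999
q [-1.077  0.341  1.817  0.758  0.888 -0.092] p [ 454.379 -331.143  167.157]
[[ 0.813  0.119  0.57 ]
 [ 0.1   -0.993  0.065]
 [ 0.574  0.004 -0.819]]
rotvec to target [ 0.252  0.066 -0.343] 0.4305162703560502 z [ 0.57   0.065 -0.819]
```

```bash
python3 -m jog '[[[8,0.9,-11.5],[0,0,0],0],[[16,1.8,-23],[0,0,0],0],[[24,2.7,-34.5],[0,0,0],0],[[32,3.6,-46],[0,0,0],0],[[40,4.5,-57.5],[0,0,0],0],[[46,5.2,-66],[0,0,0],0],[[50,5.6,-72],[0,0,0],0.2],[[51.3,5.8,-73.7],[0,0,0],0.4]]'; python3 -m jog '[[[0,0,0],[0,0,0],0.5],[[0,0,0],[0,0,0],0.6],[[0,0,0],[0,0,0],0.65],[[0,0,0],[0,0,0],0.7],[[0,0,0],[0,0,0],0.75],[[0,0,0],[0,0,0],1],[[0,0,0],[0,0,0],1],[[0,0,0],[0,0,0],1]]' 40
python3 -m jog '[[[0,0,0],[0,0,0],1],[[0,0,0],[0,0,0],1],[[0,0,0],[0,0,0],1],[[0,0,0],[0,0,0],1],[[0,0,0],[0,0,0],1],[[0,0,0],[0,0,0],1],[[0,0,0],[0,0,0],1],[[0,0,0],[0,0,0],1]]' 80; python3 st.py 6.5 35
python3 - <<'E'
from h import *
p=capture("top");s=capture("scene")
a=p["color"][150:290,430:530];b=s["color"][80:170,280:400]
cv2.imwrite('pics/c6.png',np.hstack([cv2.resize(a,(300,420),interpolation=2),cv2.resize(b,(480,420),interpolation=2)]))
E
```

```text
time_s: 20.07
eef_pos: [505.9, -325.0, 92.5]
ee_rot: [-0.017, 0.952, 0.057, 0.3]
force: [-0.6, 0.9, -0.2]
grip_width: 0.75
time_s: 20.73
eef_pos: [505.8, -325.9, 94.1]
ee_rot: [-0.015, 0.952, 0.057, 0.301]
force: [-4.0, -1.0, 5.3]
grip_width: 0.208
time_s: 21.4
eef_pos: [505.8, -325.9, 94.1]
ee_rot: [-0.015, 0.952, 0.057, 0.301]
force: [-4.3, -1.7, 6.8]
grip_width: 0.196
q [-0.978  0.52   1.777  0.864  0.734 -0.156] p [ 505.765 -325.88    94.142]
[[ 0.812  0.118  0.571]
 [ 0.1   -0.993  0.064]
 [ 0.575  0.005 -0.818]]
rotvec to target [ 0.29   0.113 -0.273] 0.41359325458010443 z [ 0.57   0.065 -0.819]
```

View pics/c6.png

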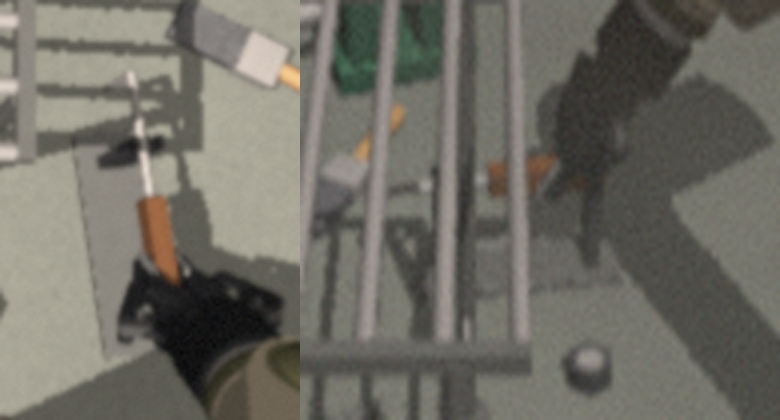

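The hook is held by the handle (left crop about 165,270), and the rod is still in its front fork. Next I lift, draw back clear of the guard post, and swing across.

```bash
python3 -m jog '[[[0,0,2],[0,0,0],1],[[0,0,8],[0,0,0],1],[[0,0,20],[0,0,0],1],[[0,0,35],[0,0,0],1],[[0,0,50],[0,0,0],1],[[0,0,70],[0,0,0],1],[[0,0,90],[0,0,0],1],[[0,0,105],[0,0,0],1]]'; python3 -m jog '[[[-15,0,0],[0,0,0],1],[[-30,0,0],[0,0,0],1],[[-45,0,0],[0,0,0],1],[[-60,0,0],[0,0,0],1],[[-75,0,0],[0,0,0],1],[[-90,0,0],[0,0,0],1],[[-105,0,0],[0,0,0],1],[[-115,0,0],[0,0,0],1]]'; python3 -m jog '[[[0,30,0],[0,0,-1],1],[[0,60,0],[0,0,-2],1],[[0,95,0],[0,0,-3],1],[[0,130,0],[0,0,-4],1],[[0,165,0],[0,0,-5],1],[[0,200,0],[0,0,-6],1],[[0,235,0],[0,0,-7.5],1],[[0,270,0],[0,0,-8.4],1]]'; python3 st.py -1.9 35
```

```text
time_s: 22.17
eef_pos: [505.5, -324.8, 199.3]
ee_rot: [-0.016, 0.952, 0.057, 0.3]
force: [-0.7, -0.8, -2.0]
grip_width: 0.195
time_s: 22.83
eef_pos: [389.5, -324.6, 197.8]
ee_rot: [-0.017, 0.952, 0.057, 0.3]
force: [0.2, -0.2, -1.4]
grip_width: 0.197
time_s: 23.5
eef_pos: [389.9, -53.6, 198.2]
ee_rot: [0.006, 0.953, -0.014, 0.301]
force: [-0.1, -0.4, -2.8]
grip_width: 0.198
q [-0.659 -0.209  2.319  0.627  0.61   0.496] p [389.878 -53.584 198.243]
[[ 0.818 -0.03   0.574]
 [-0.023 -1.    -0.02 ]
 [ 0.574  0.003 -0.819]]
rotvec to target [ 0.168  0.051 -0.186] 0.2557078437897591 z [ 0.573 -0.019 -0.819]
```

```bash
python3 -m jog '[[[0,15,0],[0,0,0],1],[[0,30,0],[0,0,0],1],[[0,45,0],[0,0,0],1],[[0,58,0],[0,0,0],1],[[0,66.5,0],[0,0,0],1],[[0,66.5,0],[0,0,0],1],[[0,66.5,0],[0,0,0],1],[[0,66.5,0],[0,0,0],1]]'; cat > g.py <<'E'
from h import *
np.set_printoptions(precision=1,suppress=True)
e=sensors.sense()["eef_pos"]; print("tcp",e)
for n in ("top","scene"):
    p=capture(n); c=cloud(p,np.ones((400,640),bool))
    q=c[(c[:,2]>e[2]-8)&(c[:,2]<e[2]+14)&(c[:,0]>e[0]+70)&(c[:,0]<e[0]+185)&(abs(c[:,1]-e[1])<30)]
    if len(q)>5:
        f=cv2.fitLine(q[:,:2].astype(np.float32),cv2.DIST_HUBER,0,.01,.01).ravel(); print(n,"rod n",len(q),"yaw",np.degrees(np.arctan(f[1]/f[0])),"x range",q[:,0].min(),q[:,0].max(),"y at tip x",f[3]+(e[0]+167-f[2])*f[1]/f[0],"z slope deg",np.degrees(np.polyfit(q[:,0],q[:,2],1)[0]),"z",np.median(q[:,2]))
    q=c[(c[:,2]>72)&(c[:,2]<105)&(c[:,0]>640)&(c[:,0]<740)&(abs(c[:,1]-3)<25)]
    if len(q)>3: print(n,"ball",len(q),np.median(q,0),q.min(0),q.max(0))
    cv2.imwrite(f"pics/g_{n}.png",p["color"])
a=cv2.imread("pics/g_top.png")[140:280,280:400];b=cv2.imread("pics/g_scene.png")[150:240,250:400]
cv2.imwrite('pics/c7.png',np.hstack([cv2.resize(a,(342,400),interpolation=2),cv2.resize(b,(450,400),interpolation=2)]))
E
python3 g.py
```

```text
time_s: 24.17
eef_pos: [390.6, 10.9, 198.3]
ee_rot: [0.006, 0.954, -0.013, 0.301]
force: [0.3, -0.1, -3.2]
grip_width: 0.198
tcp [390.6  10.9 198.3]
top rod n 157 yaw -1.8205281 x range 461.38714547601586 556.7577807586521 y at tip x 7.004240861724208 z slope deg 0.37505820529914774 z 202.61145687686792
top ball 37 [700.4   4.2  93.1] [694.1  -1.2  72.7] [708.2   9.2 101. ]
scene rod n 90 yaw -2.5484588 x range 461.3033420061414 544.6174689783277 y at tip x 3.847104704496431 z slope deg -0.5977625346592615 z 203.2198225384941
scene ball 31 [702.4   3.1  90.7] [694.   -3.   72.4] [710.8   8.1 100.2]
```

View pics/c7.png

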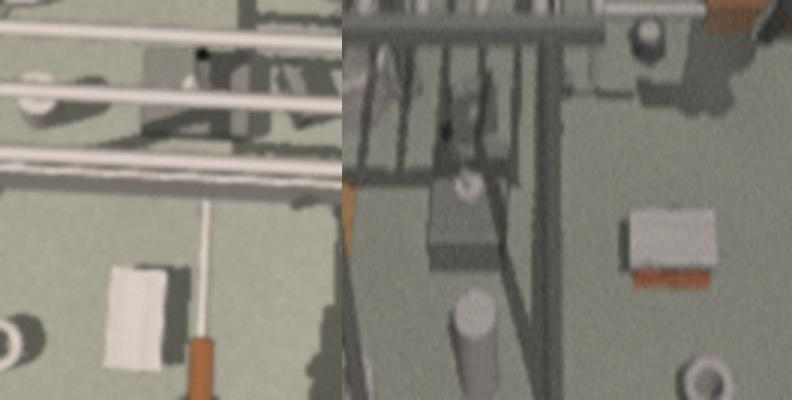

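The rod points at the black ball: ball at top crop (202,55), rod tip at (206,203), about 2 mm off laterally. I'll advance over the sheet and then lower behind the ball.

```bash
python3 -m jog '[[[15,0,0],[0,0,0],1],[[35,-0.2,0],[0,0,0],1],[[60,-0.6,0],[0,0,0],1],[[85,-1.1,0],[0,0,0],1],[[110,-1.7,0],[0,0,0],1],[[135,-2.3,0],[0,0,0],1],[[160,-3,0],[0,0,0],1],[[179.5,-3.4,0],[0,0,0],1]]'; python3 -m jog '[[[0,0,0],[0,0,0],1],[[0,0,-2],[0,0,0],1],[[0,0,-4],[0,0,0],1],[[0,0,-6],[0,0,0],1],[[0,0,-8],[0,0,0],1],[[0,0,-10],[0,0,0],1],[[0,0,-10],[0,0,0],1],[[0,0,-10],[0,0,0],1]]'; python3 st.py -1.9 35; python3 g.py
```

```text
time_s: 24.93
eef_pos: [571.8, 6.9, 198.0]
ee_rot: [0.006, 0.954, -0.013, 0.301]
force: [-0.0, -0.5, -2.3]
grip_width: 0.199
time_s: 25.6
eef_pos: [570.0, 7.8, 188.4]
ee_rot: [0.006, 0.954, -0.013, 0.301]
force: [-0.1, -0.8, -2.1]
grip_width: 0.201
q [-0.243  0.234  1.898  0.294  0.424  1.122] p [570.018   7.784 188.398]
[[ 0.819 -0.028  0.574]
 [-0.021 -1.    -0.019]
 [ 0.574  0.004 -0.819]]
rotvec to target [ 0.218  0.028 -0.29 ] 0.3636053818412958 z [ 0.573 -0.019 -0.819]
tcp [570.    7.8 188.4]
top rod n 99 yaw -2.2357843 x range 647.5095412356525 736.112419287842 y at tip x 3.6795746556514604 z slope deg -0.30381738241937184 z 192.5524920499599
top ball 24 [700.2   5.9  91.8] [690.8   2.7  72.1] [709.2   9.5 101.7]
scene ball 28 [703.5   4.4  92.6] [696.6  -2.9  76. ] [710.8   9.1 101.4]
```

View pics/c7.png

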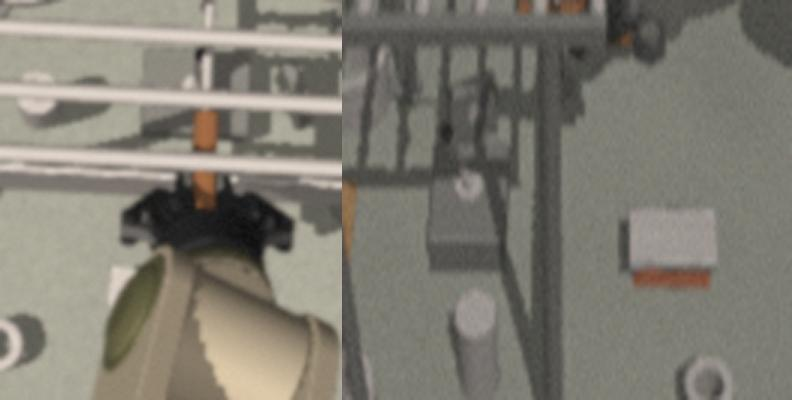

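```bash
python3 -m jog '[[[0,0,-6],[0,0,0],1],[[0,0,-14],[0,0,0],1],[[0,0,-22],[0,0,0],1],[[0,0,-30],[0,0,0],1],[[0,0,-38],[0,0,0],1],[[0,0,-46],[0,0,0],1],[[0,0,-52],[0,0,0],1],[[0,0,-55],[0,0,0],1]]'; python3 -m jog '[[[-3,0.1,0],[0,0,0],1],[[-8,0.3,0],[0,0,0],1],[[-13,0.4,0],[0,0,0],1],[[-18,0.6,0],[0,0,0],1],[[-23,0.8,0],[0,0,0],1],[[-28,0.9,0],[0,0,0],1],[[-32,1,0],[0,0,0],1],[[-35,1.1,0],[0,0,0],1]]'; python3 g.py
```

```text
time_s: 26.37
eef_pos: [569.8, 7.8, 132.1]
ee_rot: [0.006, 0.954, -0.013, 0.3]
force: [0.3, -0.8, -2.8]
grip_width: 0.198
time_s: 27.03
eef_pos: [534.8, 8.9, 133.7]
ee_rot: [0.006, 0.953, -0.013, 0.301]
force: [1.6, 0.6, -2.3]
grip_width: 0.2
tcp [534.8   8.9 133.7]
top rod n 108 yaw -2.0446117 x range 607.2943959355841 699.7957366468505 y at tip x 4.6720224253115905 z slope deg 0.20434944547161996 z 137.95281364017794
top ball 10 [689.7   8.5  95.6] [685.    6.9  77.4] [698.2   9.4 104. ]
scene rod n 96 yaw -2.1856806 x range 611.5837629625521 704.1705061578643 y at tip x 3.0328822058022724 z slope deg -0.6726153961615946 z 137.36671244165052
scene ball 43 [692.1   3.7  91.9] [683.   -3.7  74.1] [704.2   8.  102.8]
```

```bash
python3 -m jog '[[[-4,0.1,0],[0,0,0],1],[[-8,0.3,0],[0,0,0],1],[[-12,0.4,0],[0,0,0],1],[[-16,0.6,0],[0,0,0],1],[[-20,0.7,0],[0,0,0],1],[[-24,0.8,0],[0,0,0],1],[[-27,0.9,0],[0,0,0],1],[[-27,0.9,0],[0,0,0],1]]'; python3 g.py; python3 -m jog '[[[-1,0,0],[0,0,0],1],[[-2,0,0],[0,0,0],1],[[-3,0.1,0],[0,0,0],1],[[-4,0.1,0],[0,0,0],1],[[-4,0.1,0],[0,0,0],1],[[-4,0.1,0],[0,0,0],1],[[-4,0.1,0],[0,0,0],1],[[-4,0.1,0],[0,0,0],1]]'
```

```text
time_s: 27.8
eef_pos: [508.6, 9.5, 134.5]
ee_rot: [0.007, 0.953, -0.013, 0.302]
force: [2.6, 2.1, 0.9]
grip_width: 0.2
tcp [508.6   9.5 134.5]
top rod n 94 yaw -1.3743826 x range 578.6840452697578 676.0105097248593 y at tip x 7.371456124836719 z slope deg 0.690238191358218 z 140.16115666111247
top ball 4 [655.9   9.3  91.1] [653.3   8.7  87.1] [670.6  11.  103.4]
scene rod n 62 yaw -1.235922 x range 578.8712505903804 677.8794992055447 y at tip x 6.491474167902345 z slope deg -2.3619897542666792 z 140.37564023379997
scene ball 39 [668.6   5.9  89.7] [655.7  -3.6  72.2] [677.8   9.7 104.2]
time_s: 28.57
eef_pos: [504.9, 9.4, 134.1]
ee_rot: [0.007, 0.953, -0.013, 0.302]
force: [6.3, -0.8, 1.3]
grip_width: 0.2
```

```bash
python3 -m jog '[[[-1,0,0],[0,0,0],1],[[-2,0,0],[0,0,0],1],[[-3,0.1,0],[0,0,0],1],[[-3,0.1,0],[0,0,0],1],[[-3,0.1,0],[0,0,0],1],[[-3,0.1,0],[0,0,0],1],[[-3,0.1,0],[0,0,0],1],[[-3,0.1,0],[0,0,0],1]]'; python3 g.py
```

```text
time_s: 29.23
eef_pos: [501.8, 9.9, 134.2]
ee_rot: [0.006, 0.953, -0.013, 0.302]
force: [5.9, 2.6, 1.3]
grip_width: 0.2
tcp [501.8   9.9 134.2]
top rod n 83 yaw -0.22938474 x range 572.8080213023238 669.8756954342543 y at tip x 9.830885972424571 z slope deg 2.022876268733291 z 144.66296254691963
scene rod n 70 yaw -0.5809817 x range 572.8946463812439 671.9814159837215 y at tip x 7.577539406048871 z slope deg -1.738811219005347 z 144.1914679223212
scene ball 39 [667.6   5.4  92.1] [655.5  -1.9  72.3] [674.6   9.  104.8]
```

View pics/c7.png

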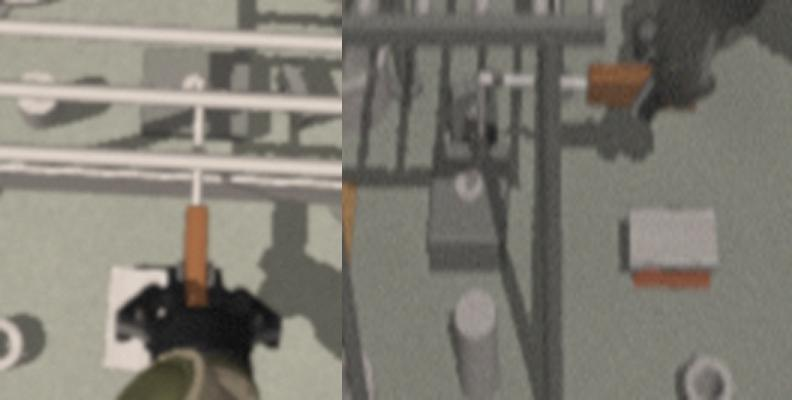

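The toggle is at the stop: ball dark at scene crop (488,132), on the guard side of the pivot (468,185). The hook yielded a few degrees in the grip instead of moving further. I'll back off, lift out and measure.

```bash
python3 -m jog '[[[4,-0.1,0],[0,0,0],1],[[9,-0.3,0],[0,0,0],1],[[14,-0.4,0],[0,0,0],1],[[18,-0.5,0],[0,0,0],1],[[18,-0.5,12],[0,0,0],1],[[18,-0.5,26],[0,0,0],1],[[18,-0.5,44],[0,0,0],1],[[18,-0.5,64],[0,0,0],1]]' 100; python3 -m jog '[[[-10,0,5],[0,0,0],1],[[-30,0,5],[0,0,0],1],[[-50,0,5],[0,0,0],1],[[-70,0,5],[0,0,0],1],[[-90,0,5],[0,0,0],1],[[-110,0,5],[0,0,0],1],[[-125,0,5],[0,0,0],1],[[-132,0,5],[0,0,0],1]]'; python3 g.py; python3 st.py -1.9 35
```

```text
time_s: 30.0
eef_pos: [518.6, 9.5, 197.0]
ee_rot: [0.006, 0.954, -0.013, 0.299]
force: [-0.6, -0.2, -2.5]
grip_width: 0.198
time_s: 30.67
eef_pos: [385.7, 9.8, 201.8]
ee_rot: [0.006, 0.954, -0.013, 0.3]
force: [0.6, 1.0, -2.7]
grip_width: 0.193
tcp [385.7   9.8 201.8]
top rod n 157 yaw -1.2371365 x range 456.6322109264266 553.3058817286073 y at tip x 7.705477450094233 z slope deg 2.1825039589918305 z 211.13210650225523
top ball 8 [655.1   6.3  91.6] [653.5   1.3  88.5] [655.5  11.3  93.5]
scene rod n 92 yaw -0.82224095 x range 456.1285834427251 544.8483083746298 y at tip x 6.897510116720049 z slope deg 1.1329244754788153 z 211.1891001688362
scene ball 28 [664.8   4.4  88.5] [655.6  -2.3  72.2] [675.4   7.6  96.7]
q [-0.427 -0.241  2.328  0.453  0.525  0.838] p [386.813   9.339 202.433]
[[ 0.818 -0.029  0.574]
 [-0.021 -1.    -0.02 ]
 [ 0.574  0.004 -0.819]]
rotvec to target [ 0.222  0.033 -0.241] 0.3296795151524584 z [ 0.573 -0.019 -0.819]
```

View pics/c7.png

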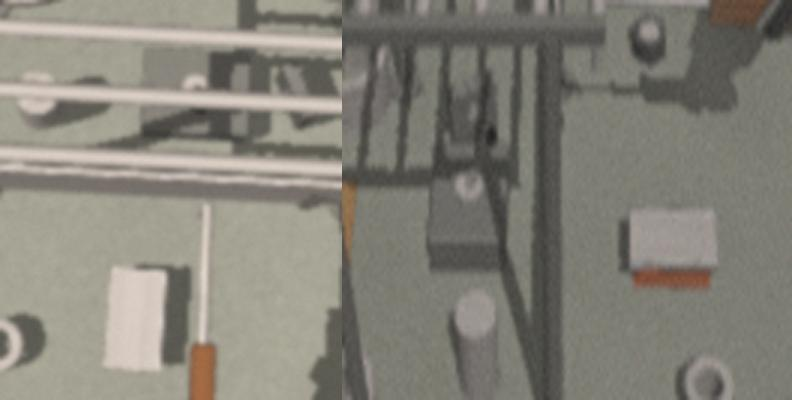

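```bash
python3 - <<'E'
from h import *
from scipy.optimize import least_squares
p=capture("scene")
def blob(im,c):
    g=cv2.cvtColor(im,cv2.COLOR_BGR2GRAY).astype(float); u,v=c; w=g[v-4:v+5,u-4:u+5]; k=np.clip(60-w,0,None); 
    k=np.clip(w.min()+22-w,0,None); yy,xx=np.mgrid[v-4:v+5,u-4:u+5]; return (k*xx).sum()/k.sum(),(k*yy).sum()/k.sum(),w.min()
a=blob(cv2.imread("pics/scene0.png"),(285,179)); b=blob(p["color"],(300,180)); print(a,b)
for th in (0,.05,.1,.15,.8,.9,1.0):
    l=.5-th; print(th,[np.round(proj(p,[x+55*np.sin(l),y-.03*55*np.sin(l),40+55*np.cos(l)]),1) for x,y in ((686.5,3.5),)])
E
```

```text
(np.float64(284.2352941176471), np.float64(179.18487394957984), np.float64(33.0)) (np.float64(299.04411764705884), np.float64(179.9485294117647), np.float64(38.0))
0 [array([282.5, 180.9])]
0.05 [array([283.3, 180.6])]
0.1 [array([284.1, 180.3])]
0.15 [array([284.9, 180.1])]
0.8 [array([296.3, 179.8])]
0.9 [array([298. , 180.3])]
1.0 [array([299.6, 180.9])]
```

```bash
python3 -m jog '[[[0,-30,0],[0,0.3,1],1],[[0,-65,0],[0,0.6,2],1],[[0,-100,0],[0,0.9,3],1],[[0,-135,0],[0,1.2,4],1],[[0,-170,0],[-0.1,1.5,5],1],[[0,-205,0],[-0.1,1.8,6],1],[[0,-245,0],[-0.1,2.2,7.5],1],[[0,-280,0],[-0.1,2.2,7.5],1]]'; python3 -m jog '[[[5,-25,0],[0,0,0],1],[[15,-50,0],[0,0,0],1],[[30,-55,0],[0,0,0],1],[[50,-55,0],[0,0,0],1],[[70,-55,0],[0,0,0],1],[[90,-55,0],[0,0,0],1],[[108,-55,0],[0,0,0],1],[[118,-55,0],[0,0,0],1]]';  python3 -m jog '[[[0,0,-5],[0,0,0],1],[[0,0,-15],[0,0,0],1],[[0,0,-25],[0,0,0],1],[[0,0,-35],[0,0,0],1],[[0,0,-45],[0,0,0],1],[[0,0,-50],[0,0,0],1],[[0,0,-50],[0,0,0],1],[[0,0,-50],[0,0,0],1]]';python3 g.py; python3 st.py 6.8 33
```

```text
time_s: 31.48
eef_pos: [387.2, -274.2, 202.0]
ee_rot: [-0.012, 0.958, 0.05, 0.282]
force: [0.8, 0.5, -1.5]
grip_width: 0.198
time_s: 32.15
eef_pos: [507.3, -325.7, 201.4]
ee_rot: [-0.013, 0.958, 0.05, 0.282]
force: [-0.8, 0.7, -2.0]
grip_width: 0.196
time_s: 32.82
eef_pos: [505.1, -325.7, 152.3]
ee_rot: [-0.013, 0.958, 0.05, 0.282]
force: [-0.2, -0.1, -1.9]
grip_width: 0.195
tcp [ 505.1 -325.7  152.3]
top rod n 147 yaw 6.119692 x range 576.1238125986733 671.4318422849813 y at tip x -305.3696477064169 z slope deg -0.8468030859517753 z 156.0916905927359
top ball 8 [655.2   6.2  90.5] [653.2   1.2  87.3] [656.4  11.   93.1]
scene rod n 35 yaw 7.7036624 x range 575.3500601831781 671.779398559174 y at tip x -304.0351862872576 z slope deg -0.3345453427357067 z 155.59047609909567
scene ball 28 [664.8   3.1  88.6] [655.6  -1.9  72.1] [675.4   8.6  98.5]
q [-0.964  0.422  1.722  0.701  0.824  0.06 ] p [ 505.283 -325.804  152.989]
[[ 0.835  0.103  0.54 ]
 [ 0.089 -0.995  0.052]
 [ 0.543  0.005 -0.84 ]]
rotvec to target [ 0.298 -0.095  0.91 ] 0.9618764545845921 z [ 0.541  0.064 -0.839]
```

```bash
python3 -m jog '[[[0.3,-0.3,-7],[0,0,0],1],[[0.5,-0.7,-15],[0,-0.3,0],1],[[0.5,-0.7,-23],[0,-0.3,0],1],[[0.5,-0.7,-31],[0,-0.3,0],1],[[0.5,-0.7,-38],[0,-0.3,0],1],[[0.5,-0.7,-41],[0,-0.3,0],1],[[0.5,-0.7,-42],[0,-0.3,0],1],[[0.5,-0.7,-42],[0,-0.3,0],1]]'; python3 g.py | grep -v ball
```

```text
time_s: 33.58
eef_pos: [505.7, -326.2, 110.3]
ee_rot: [-0.013, 0.957, 0.05, 0.285]
force: [0.1, -0.1, -1.7]
grip_width: 0.197
tcp [ 505.7 -326.2  110.3]
top rod n 158 yaw 7.343626 x range 576.319648171769 671.0759269165916 y at tip x -304.6812683931028 z slope deg 1.1076430588623405 z 114.2452260069507
scene rod n 18 yaw 13.250935 x range 615.7232924277133 655.6016711127684 y at tip x -302.69059194070496 z slope deg 7.5353000546599365 z 114.5965449982742
```

```bash
python3 -m jog '[[[0,-0.3,0],[0,0,-0.4],1],[[0,-0.3,0],[0,0,-0.7],1],[[0,-0.3,-4],[0,0,-0.7],1],[[0,-0.3,-8],[0,0,-0.7],1],[[0,-0.3,-11],[0,0,-0.7],1],[[0,-0.3,-13],[0,0,-0.7],1],[[0,-0.3,-14.5],[0,0,-0.7],1],[[0,-0.3,-14.5],[0,0,-0.7],1]]'; python3 g.py | grep -v ball
```

```text
time_s: 34.35
eef_pos: [505.6, -326.5, 95.5]
ee_rot: [-0.011, 0.958, 0.044, 0.285]
force: [-0.2, -0.1, -2.9]
grip_width: 0.193
tcp [ 505.6 -326.5   95.5]
top rod n 184 yaw 5.6560693 x range 575.7311605800411 672.8160323092688 y at tip x -308.0538385565698 z slope deg -0.3264395822715537 z 99.71303396891318
scene rod n 31 yaw 5.1941442 x range 615.9619945009398 656.3122058994933 y at tip x -310.8391665463827 z slope deg 2.672777825904189 z 101.43980478468035
```

```bash
python3 -m jog '[[[0,0,-0.7],[0,0,0],1],[[0,0,-1.4],[0,0,0],1],[[0,0,-1.4],[0,0,0],1],[[0,0,-1.4],[0,0,0],0.75],[[0,0,-1.4],[0,0,0],0.7],[[0,0,-1.4],[0,0,0],0.6],[[0,0,-1.4],[0,0,0],0.4],[[0,0,-1.4],[0,0,0],0.2]]' 20; python3 -m jog '[[[0,0,0],[0,0,0],0],[[0,0,0],[0,0,0],0],[[0,0,0],[0,0,0],0],[[-5.4,-0.5,8.4],[0,0,0],0],[[-13,-1.2,20],[0,0,0],0],[[-24,-2.3,38],[0,0,0],0],[[-38,-3.5,59],[0,0,0],0],[[-54,-5,84],[0,0,0],0]]';  python3 -m jog '[[[-10,10,10],[0,0,0],0],[[-20,30,20],[0,0,0],0],[[-30,60,30],[0,0,0],0],[[-40,95,40],[0,0,0],0],[[-40,130,40],[0,0,0],0],[[-40,130,40],[0,0,0],0],[[-40,130,40],[0,0,0],0],[[-40,130,40],[0,0,0],0]]'; python3 c.py | grep -v restrect; python3 fh.py now; python3 e.py
```

```text
time_s: 35.12
eef_pos: [505.7, -326.6, 94.7]
ee_rot: [-0.011, 0.957, 0.044, 0.285]
force: [-0.6, -0.4, -0.4]
grip_width: 0.67
time_s: 35.78
eef_pos: [450.7, -331.0, 179.1]
ee_rot: [-0.011, 0.958, 0.044, 0.284]
force: [0.6, -0.6, 0.2]
grip_width: 0.997
time_s: 36.45
eef_pos: [411.7, -202.0, 219.1]
ee_rot: [-0.01, 0.957, 0.044, 0.285]
force: [0.4, -0.3, -0.3]
grip_width: 1.002
[[ 0.833  0.091  0.545]
 [ 0.079 -0.996  0.045]
 [ 0.547  0.006 -0.837]] 17.0
top handle 380 yaw 5.2607646 ends [ 458.371 -327.594] [ 583.931 -316.033]
top rod 159 yaw 5.784063 ends [ 581.49  -317.634] [ 671.877 -308.479]
top sheet [  0.031   1.    593.357  30.935] -1.7750407
scene handle 105 yaw 4.618096 ends [ 457.676 -325.035] [ 568.059 -316.118]
scene rod 29 yaw 4.030073 ends [ 615.336 -315.876] [ 659.321 -312.777]
scene sheet [   0.249    0.969  589.18  -125.297] -14.416191
top [ 512.32674113 -324.36273623] 5.64102206680623 0.19121501521405115
  top face z 107.04460862727655 bend tip px [472.88769513 173.15458629]
scene [ 478.35283035 -348.10385294] 36.613250665515416 0.6175309468049515
  top face z 106.3982537474693 bend tip px [297.51603738 121.26651048]
[ 411.63140808 -202.00240839  218.32254638] [-0.01086185  0.95751973  0.04375579  0.28482174]
top 671 ((474.2188720703125, 58.354576110839844), (49.90425109863281, 90.44868469238281), 86.60884857177734) 38.34511531251173
 slope deg [-0.04265037  0.10631273]
scene 363 ((475.67242431640625, 56.12279510498047), (52.58063507080078, 88.90458679199219), 89.01029968261719) 39.39590790699039
 slope deg [-0.13818977 -0.98602806]
```

```bash
python3 - <<'E'
from h import *
p=capture("top");s=capture("scene")
a=p["color"][130:290,430:530];b=s["color"][80:230,270:400]
cv2.imwrite('pics/c8.png',np.hstack([cv2.resize(a,(340,544),interpolation=2),cv2.resize(b,(455,544),interpolation=2)]))
E
```

```text
(no output)
```

View pics/c8.png

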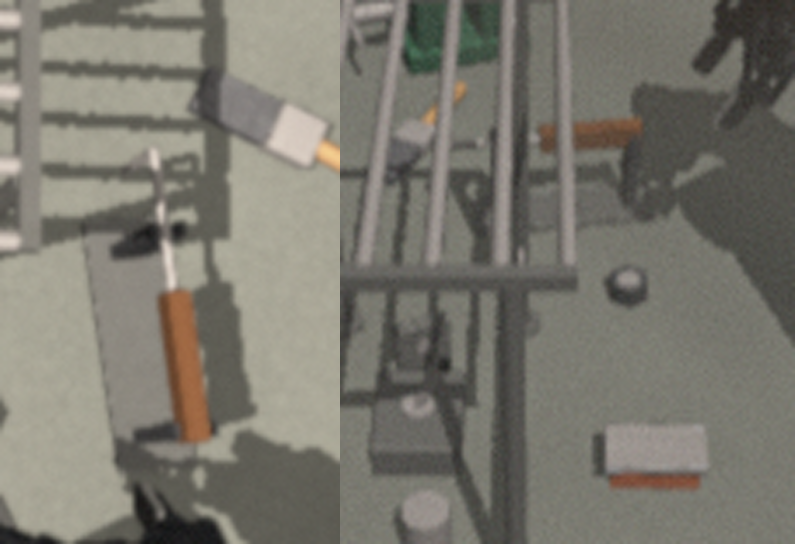

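The hook lies level in both forks, within about 2 mm and 1° of its first pose. The toggle ball is on the guard side (scene crop 443,365), the blank is flat on the bar, and the gripper is clear of everything. I'm handing in.

```bash
python3 -c "
from rig import ctrl; print(ctrl.finish_job())"
```

```text
the job is handed in; nothing more can be done
None
```

The job is done in the order asked and handed in at about 37 s of the 72 s allowed; no verdict was reported.

**What I did**
- **Blank:** I drew the bottom blank straight out of the chute, and the stack above dropped 8 mm. I laid the blank on the bar, then regripped it once to shift it about 1.6 mm.
- **Switch:** I took the hook with the hand leaning back, reached over the guard and pulled the toggle until the force rose to about 6 N at the stop.
- **Hook:** I laid it back in its forks.

**Last checks**
- **Blank:** it lies flat at the right height (top 38.3 mm). In x it is centred to about 1 mm. In y the overhead camera puts it about 1 mm off and the side camera about 2 mm, both the same way. Its angle matches the bar to about 0.5° in the overhead camera. The side camera's last angle reading disagreed (about 1° against 3°), but that fit also picks up the blank's side face.
- **Toggle:** the ball's pixel gives about 0.97 of 1.0, which is within my measuring error. The force at the stop and the hook giving way in the grip both point to it being fully over.
- **Hook:** it lies level, its centre within about 2 mm and its angle about 1° from where it first lay. It had turned about 2° in the grip at the stop, and I corrected for that before laying it back.
- **Failed fits:** the side-camera outline fits of the handle and bar were unusable, because canopy bars or shadow spoiled them. I relied on the overhead camera and depth for those.
- **Bystanders:** none were touched as far as forces and pictures show. I did not re-measure them one by one.

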